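Clamp the soldering brick in the bar clamp

ROBOT

A 6-joint arm with a two-finger parallel gripper is mounted at the origin on a cart in front of the work surface, level with it; the furniture and walls round the work are solid. World frame = base frame: x ahead of the robot, y to its left, z up, the work surface at z = 0. Lengths are in mm, angles in rad, forces in N, time in s.
With the tool pointing down it reaches from about 275 to 750 mm from the base axis. Payload 10.2 kg.
Tool frame: the origin (TCP) lies at the centre of the arm's flange, where the gripper is bolted on; the fingertips stand 173 mm ahead of it and the grasp point (between the pads) lies 155 mm ahead of it; z points along the fingers, y is the line along which they close (so a half turn about z gives the same grasp; the last joint's range is limited). The gripper opens to 85 mm and grips with 20 to 120 N. Pads are 22 mm wide; open, the fingers measure 114 mm over their backs; the gripper's body (76 mm by 85 mm) begins 54 mm behind the grasp point. The pads swing forward as they close: fully open they stand 13 mm farther back than shut.
Start: joints at [1.003, 0.313, 1.498, -0, 1.331, -0.223], TCP at [177.468, 494.103, 404.694] pointing down, gripper open.
Joint ranges: [-2.94, 2.94], [-0.97, 2.17], [0.19, 2.56], [-1.23, 4.37], [0.02, 3.11], [-2.88, 2.88]. Speed limits (rad/s): [2.39, 2.39, 3.01, 3.14, 3.14, 3.14].

INTERFACE

Orientations are given as a unit quaternion [w, x, y, z].
In Python, from rig import ctrl gives the robot as it stands.
- The arm moves only by the shell command python3 steer.py [OPENING] [FORCE], which reads ROWS from standard input. ROWS is a JSON list of rows, 1 to 8 of them, each written [[dx, dy, dz], [rx, ry, rz]]: dx, dy, dz in shares of 750 mm (1.0 is 750 mm), then a rotation vector rx, ry, rz in parts of the range, where 1.0 means pi rad; each row is the pose to reach, as a shift and turn from the pose commanded when the command began, along the tool's axes at that moment; what a row does not reach only later rows make up. A row lasts 1/10 s, in which the tool goes at most 50 mm and 0.15 rad, less where a joint would pass 70% of its speed; a pose out of reach is approached as far as the arm can. OPENING is the opening from 0.0 (shut) to 1.0 (fully open), set as the command begins (- or left out keeps the last). The fingers move at their own pace and stop on an object; FORCE is the grip in N (left out, the last holds). Time passes only in rows, so rows that do not move let the fingers close. It prints the time, the measured TCP pose, the force, the opening and the grip force at its end. Shift and turn numbers lie between -1 and 1, and a call with a number outside is refused. Input that does not fit is refused with a message, and nothing moves.
- ctrl.sense(): the state, without advancing time (a new reading comes with each control period).
- ctrl.capture(name): name is "side" or "top" or "wrist"; returns the picture (384x512x3 uint8, red, green, blue); there is no depth.
- ctrl.calibration(name): a dict with "fx", "fy", "cx", "cy" (pixels), "position" and "attitude" of the camera in the world. Camera axes: x right, y down, z forward; pixel columns grow to the right and rows downward; lengths in mm; the calibration is good to about 2 mm. The wrist camera is an equidistant fisheye: a pixel r from the principal point sees the ray r / f radians off the axis. A picture is of the moment at which its call begins: read the wrist's pose just before it. calibration takes no time and is no camera call; for the wrist camera it gives the pose at the moment of the call.
- ctrl.finish_job(): hands the job in; it is judged then, once.
The state is a dict: "time_s": time; "joints": joint angles; "dq": joint speeds; "tau": joint torques, N m; "eef_pos": TCP position; "ee_rot": TCP orientation; "force": force on the tool from outside, world axes, zero at the start; "wrist_torque": the same for the moment, N m; "grip_width": opening from 0.0 (shut) to 1.0 (fully open); "grip_force": force on a finger pad.
Only numpy, scipy, OpenCV 4.12 (cv2) and the standard library are available. Lean on these libraries where they do the work, as an engineer would, in place of code of your own. Each camera call takes 0.05 s, during which the arm holds its last target. There are 200 camera calls.

TASK

Clamp the fire brick in the bar clamp so that it can be grooved: it must stand flat on the two wooden bearers, with its broad face fully home and square against the fixed jaw. Slide the free jaw up against the brick until it tips and binds on the bar, then turn the screw handle clockwise until the clamp is really tight, and let go. Leave the other things on the bench where they are and do not tip the brick over.

Things in the scene. Friction and masses are not known exactly. Their poses are not given: they have to be found in the camera images.
- clamp: Bar clamp on a plywood board (160 x 360 x 12 mm), fixed to the bench. Origin on the bench top; x across the bar, y along the bar towards the fixed jaw (to the robot's left at yaw 0; yaw within 0.25), z up. Steel bar 20 mm wide, z = 24 to 38 mm, y = -180 to +140 mm. The free jaw rides on it on the -y side of the brick; its screw and handle point to -y.
- fixed_face (a point): Middle of the fixed jaw's face, on the screw's line: clamp frame (0, 110, 100) mm. The fixed jaw is a grey plate 120 mm wide, top at z = 112 mm, its face square to the bar and looking to -y.
- bearers (a point): Clamp frame (0, 32, 40) mm: level with the tops of the two wooden bearers that carry the brick, one on each side of the bar (27 to 63 mm from its middle), y = -45 to +110 mm.
- brick: Loose pale fire brick, 40 mm thick (its x, along the bar), 192 mm long (its y, across the bar), 104 mm high, about 0.6 kg, on the bearers. Origin: centre of its underside. Home: origin at clamp y = +90 mm, square. Starts 15 to 60 mm short of the fixed jaw, up to 0.15 rad askew. Pushed within 35 mm of its underside (z below 75 mm) it slides; pushed higher it may tip.
- jaw_back (a point): Middle of the rear (-y) face of the free jaw's wings, z = 60 mm; the jaw's middle is 12 mm ahead. Wings: x = -40 to +40, 24 mm thick, z = 47 to 73 mm. Above them a neck 36 mm wide, 30 mm thick, and a 38 mm boss round the screw at z = 100 mm. Push the wings towards +y with fingertips beside the screw (both sides, or one wing); the open gap behind them to the handle is about 65 mm.
- jaw_slide (a joint): Travel of the free jaw along the bar towards the fixed jaw, m; slides with about 2 N while upright. 0.153 to 0.162 less the screw's advance when the pad touches the homed brick.
- jaw_tilt (a joint): Tipping of the free jaw on the bar, rad: 0 upright and free to slide; 0.03 to 0.08 tipped back by the brick's counter-pressure, when its collar wedges on the bar and it cannot slip back. Pushing the wings with about 15 N against the homed brick binds it; it stays bound when let go.
- pad: Round black pad, 36 mm across, on the front of the screw spindle; it springs back by up to 6 mm at 12 N per mm, then meets a hard stop.
- pad_face (a point): Centre of the pad's front face, which meets the brick; z = 100 mm, 45 mm ahead of the free jaw's middle with the screw fully back.
- handle_hub (a point): Hub of the screw handle on the screw's axis, z = 100 mm, 88 mm behind the free jaw's middle with the screw fully back. When the jaw tips it comes about 5 mm lower. A cross bar 10 mm thick with 16 mm ball ends goes through it and turns in the clamp's x-z plane; ball centres are 48 mm from the axis.
- ball_end (a point): Centre of one of the two ball ends: hub + 48 mm (cos q, 0, -sin q) in the clamp frame, q = handle angle; the other ball end faces it across the hub.
- handle (a joint): Turn of the handle, rad; 0 = cross bar level. Growing tightens: clockwise seen from the handle end, so the end on the clamp's +x side (far from robot) goes down. The spindle advances 16 mm a turn. Free turning takes about 3 N on a ball end, square to the cross bar; at 6 N it is really tight. It stays where left (springs back a little). Takes 2 to 2.5 rad from the bound jaw.
- mallet: Bystander: wooden mallet, 188 mm long, lying right of the clamp.
- ring_clamp: Bystander: wooden hand clamp, 124 mm long, lying to the far right.
- bench_block: Bystander: flat steel block 66 x 66 x 20 mm, left of the clamp.
- pumice: Bystander: black block 62 x 42 x 28 mm, far left of the clamp.

How it is judged:
By the outcome, as a careful person would: the job done as asked, in the order asked, and still so for the second after the job is handed in, with the robot touching nothing.
It also fails if it takes over 64 s, if anything falls off the work surface, if the arm or the gripper's body presses on something with over 40 N, if the wrist force passes 120 N, or if a joint passes its speed limit or range.

## Working session

There is one attempt and no reset: what is moved stays moved. The work goes in short steps, Python scripts to look and compute and a shell command to move; the robot and the scene stay as the last step left them, time stands still between calls to the robot, and variables do not carry over. Pictures are saved under pics/ and viewed, at most 10 in all, crops included, and the job is handed in when it is done.

```bash
ls; mkdir -p pics
python3 - <<'E'
from rig import ctrl
import cv2
s=ctrl.sense();print({k:s[k] for k in('time_s','eef_pos','ee_rot','grip_width')})
for n in('side','top'):
    print(n,ctrl.calibration(n))
    im=ctrl.capture(n);cv2.imwrite(f'pics/{n}0.png',im[:,:,::-1])
E
```

```text
pics
rig.py
steer.py
{'time_s': 0.0, 'eef_pos': array([177.44757615, 494.06160946, 404.15056425]), 'ee_rot': array([-2.52423969e-04,  1.71560913e-01,  9.85173316e-01, -5.70970714e-04]), 'grip_width': 1.0010158624964003}
side {'fx': 350.2928635330158, 'fy': 350.2928635330158, 'cx': 252.1909747253839, 'cy': 183.11486822529127, 'position': array([ 266.28212188, -789.53268886,  812.40343496]), 'attitude': array([-0.39223614,  0.90589756, -0.14630629,  0.06399135])}
top {'fx': 433.03146528904784, 'fy': 433.03146528904784, 'cx': 264.66657043018597, 'cy': 188.5880025814368, 'position': array([ 385.77410397,  -32.58851594, 1241.76163764]), 'attitude': array([ 0.0413093 , -0.70063676,  0.71127996, -0.038503  ])}
```

View pics/side0.png

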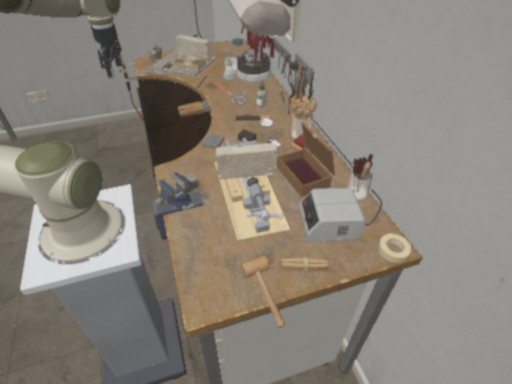

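View pics/top0.png

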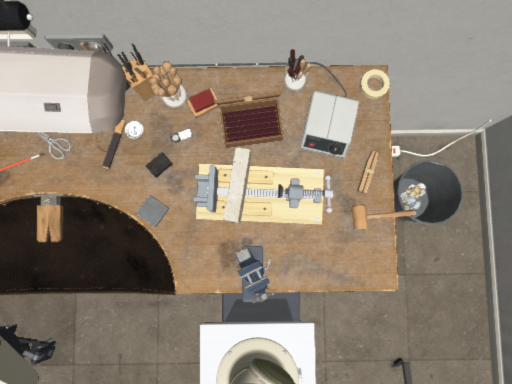

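The top view shows the clamp: board at cols 197–324, rows 164–223, fixed jaw at about col 210, brick at cols 225–250 (askew), free jaw at about (293,192), handle at about (328,194). I'll enlarge it.

```bash
cat > h.py <<'E'
import numpy as np,cv2
from rig import ctrl
from scipy.spatial.transform import Rotation as R
def rot(q): return R.from_quat(np.roll(q,-1))
def ray(n,uv,z):
    c=ctrl.calibration(n);u,v=uv
    d=rot(c['attitude']).apply([(u-c['cx'])/c['fx'],(v-c['cy'])/c['fy'],1])
    p=np.array(c['position']);return p+d*(z-p[2])/d[2]
def proj(n,P):
    c=ctrl.calibration(n);d=rot(c['attitude']).inv().apply(np.atleast_2d(P)-c['position'])
    return np.c_[c['cx']+c['fx']*d[:,0]/d[:,2],c['cy']+c['fy']*d[:,1]/d[:,2]]
E
python3 - <<'E'
from h import *
im=cv2.imread('pics/top0.png')
c=cv2.resize(im[140:235,185:345],None,fx=5,fy=5,interpolation=cv2.INTER_CUBIC)
cv2.imwrite('pics/topcrop.png',c)
h=cv2.cvtColor(im,cv2.COLOR_BGR2HSV)
for p in[(237,190),(300,215),(208,190),(270,170),(328,194),(215,195)]: print(p,h[p[1],p[0]])
E
```

```text
(237, 190) [ 21  22 236]
(300, 215) [ 23  65 248]
(208, 190) [108  14 182]
(270, 170) [ 24  58 251]
(328, 194) [120   5 233]
(215, 195) [90  6 81]
```

View pics/topcrop.png

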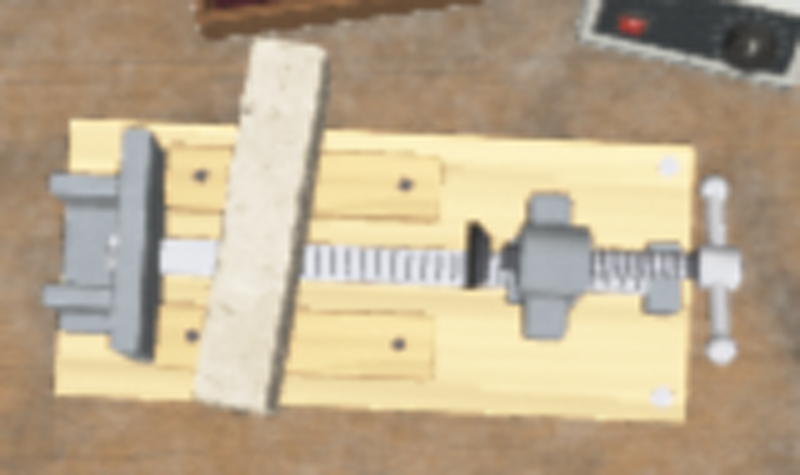

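The crop shows board corners at crop px (70,119),(694,146),(685,420),(55,394). Brick top corners are (255,38),(326,48),(268,410),(197,398), and the balls are (714,188),(721,350). The jaw face's top edge runs from about (150,130) to (135,358).

```bash
cat >> h.py <<'E'
# clamp frame
def crop(u,v): return (185+(u+.5)/5-.5,140+(v+.5)/5-.5)
E
python3 - <<'E'
from h import *
b=np.array([ray('top',crop(*p),12) for p in[(70,119),(694,146),(685,420),(55,394)]])[:,:2]
print('board',b.round(1),b.mean(0))
# lengths
print([np.linalg.norm(b[i]-b[(i+1)%4]).round(1) for i in range(4)])
y=(b[0]-b[1]+b[3]-b[2]);yaw=np.arctan2(-y[0],y[1]);x=(b[0]-b[3]+b[1]-b[2]);print('yaw',yaw,np.arctan2(x[1],x[0]))
o=b.mean(0);Rm=np.array([[np.cos(yaw),-np.sin(yaw)],[np.sin(yaw),np.cos(yaw)]])
cl=lambda p:(Rm.T@(np.array(p)[:2]-o)).round(1)
for n,z,ps in[('balls',100,[(714,188),(721,350)]),('hub',106,[(718,268)]),('brick',144,[(255,38),(326,48),(268,410),(197,398)]),('wings rear',73,[(571,195),(565,338)]),('wings front',73,[(528,195),(525,335)]),('jawtop rear edge',112,[(122,130),(112,350)]),('jaw top front',112,[(150,130),(140,358)]),('pad',116,[(470,225)])]:
    for p in ps:
        w=ray('top',crop(*p),z);print(n,w.round(1),cl(w))
E
```

```text
board [[ 601.2  160.4]
 [ 579.9 -198.2]
 [ 423.1 -188.4]
 [ 443.1  168.5]] [511.81836551 -14.41736845]
[np.float64(359.2), np.float64(157.1), np.float64(357.5), np.float64(158.2)]
yaw -0.05776295293922907 -0.05695801404664373
balls [ 543.2 -196.3  100. ] [  41.8 -179.8]
balls [ 456.9 -197.3  100. ] [ -44.2 -185.7]
hub [ 499.8 -196.2  106. ] [  -1.5 -182.2]
brick [618.9  44.2 144. ] [103.5  64.7]
brick [613.1   7.7 144. ] [99.8 27.9]
brick [427.3  39.1 144. ] [-87.5  48.5]
brick [433.9  75.  144. ] [-83.   84.7]
wings rear [ 544.3 -122.2   73. ] [  38.6 -105.8]
wings rear [ 466.4 -117.2   73. ] [ -39.4 -105.2]
wings front [544.7 -98.8  73. ] [ 37.7 -82.4]
wings front [468.3 -95.6  73. ] [-38.7 -83.5]
jawtop rear edge [577.3 117.2 112. ] [ 57.8 135.2]
jawtop rear edge [461.  122.4 112. ] [-58.6 133.7]
jaw top front [577.1 102.4 112. ] [ 58.4 120.4]
jaw top front [456.6 107.8 112. ] [-62.2 118.8]
pad [523.4 -65.7 116. ] [ 14.6 -50.5]
```

```bash
cat >> h.py <<'E'
O=np.array([511.8,-14.4,0]);YAW=-0.0574
C=R.from_euler('z',YAW)
def tool(tilt,roll=0,s=1):
    # tool z tilted towards clamp +y; tool y along s*clamp x ; roll = extra turn about clamp z
    z=np.array([0,np.sin(tilt),-np.cos(tilt)]);y=np.array([s,0,0.])
    return C*R.from_euler('z',roll)*R.from_matrix(np.c_[np.cross(y,z),y,z])
def row(tip,Rt,L=173,ref=None):
    s=ctrl.sense();R0=rot(s['ee_rot'])
    if ref is None: p0=s['eef_pos']
    P=O+C.apply(tip)-L*Rt.apply([0,0,1])
    print('row',(R0.inv().apply(P-p0)).round(1).tolist(),(R0.inv()*Rt).as_rotvec().round(4).tolist())
def tipnow(L=173):
    s=ctrl.sense();R0=rot(s['ee_rot'])
    f=C.inv().apply(s['force'])
    print('t',round(s['time_s'],2),'tip',C.inv().apply(s['eef_pos']+L*R0.apply([0,0,1])-O).round(1),'z',C.inv().apply(R0.apply([0,0,1])).round(3),'y',C.inv().apply(R0.apply([0,1,0])).round(3),'Fclamp',f.round(1),'g',round(float(s['grip_width']),2))
E
python3 -c "
from h import *
row([0,17,200],tool(.4))
print(proj('top',O+C.apply([[0,110,112],[60,110,112],[60,110,40]])),[crop(150,130)])"
```

```text
row [-500.8, -413.8, 45.2] [-0.2575, 0.3437, 1.265]
[[217.28088616 187.73212232]
 [218.52655996 165.20232431]
 [221.36412483 169.46619848]] [(214.6, 165.6)]
```

Careful with the scale: shifts go in shares of 750 mm and turns go in shares of pi rad. That gives: -500.8 mm / 750 = -0.6677, -413.8 mm / 750 = -0.5517, 1.265 rad / 3.1416 = 0.4027.

```bash
echo '[[[-0.6677, -0.5517, 0.0603], [-0.082, 0.1094, 0.4027]], [[-0.6677, -0.5517, 0.0603], [-0.082, 0.1094, 0.4027]], [[-0.6677, -0.5517, 0.0603], [-0.082, 0.1094, 0.4027]], [[-0.6677, -0.5517, 0.0603], [-0.082, 0.1094, 0.4027]], [[-0.6677, -0.5517, 0.0603], [-0.082, 0.1094, 0.4027]], [[-0.6677, -0.5517, 0.0603], [-0.082, 0.1094, 0.4027]], [[-0.6677, -0.5517, 0.0603], [-0.082, 0.1094, 0.4027]], [[-0.6677, -0.5517, 0.0603], [-0.082, 0.1094, 0.4027]]]' | python3 steer.py 0.6; python3 -c "
from h import *
tipnow();row([0,17,200],tool(.4))"
```

```text
time_s: 0.9
eef_pos: [381.5, 148.9, 376.8]
ee_rot: [-0.125, 0.67, 0.719, 0.133]
force: [0.6, 1.0, -0.2]
grip_width: 0.6
grip_force: 0.0
t 0.9 tip [-143.2  217.5  215.4] z [-0.022  0.358 -0.933] y [0.992 0.123 0.024] Fclamp [ 0.6  1.1 -0.2] g 0.6
row [-214.1, 112.6, -60.5] [-0.024, 0.0324, 0.1231]
```

Converted, -214 mm / 750 = -0.2853, 112.6 mm / 750 = 0.1501, 0.1231 rad / 3.1416 = 0.0392.

```bash
echo '[[[-0.2853, 0.1501, -0.0807], [-0.0076, 0.0103, 0.0392]], [[-0.2853, 0.1501, -0.0807], [-0.0076, 0.0103, 0.0392]], [[-0.2853, 0.1501, -0.0807], [-0.0076, 0.0103, 0.0392]], [[-0.2853, 0.1501, -0.0807], [-0.0076, 0.0103, 0.0392]], [[-0.2853, 0.1501, -0.0807], [-0.0076, 0.0103, 0.0392]], [[-0.2853, 0.1501, -0.0807], [-0.0076, 0.0103, 0.0392]], [[-0.2853, 0.1501, -0.0807], [-0.0076, 0.0103, 0.0392]], [[-0.2853, 0.1501, -0.0807], [-0.0076, 0.0103, 0.0392]]]' | python3 steer.py; python3 -c "
from h import *
tipnow();row([0,17,72],tool(.4))
im=ctrl.capture('side')[:,:,::-1];cv2.imwrite('pics/side1.png',cv2.resize(im[80:260,130:340],None,fx=3,fy=3,interpolation=cv2.INTER_CUBIC))
print(proj('side',O+C.apply([[0,17,200],[0,17,144]])))"
```

```text
time_s: 1.7
eef_pos: [509.3, -61.0, 359.9]
ee_rot: [-0.136, 0.71, 0.675, 0.144]
force: [-0.3, 0.1, -0.4]
grip_width: 0.605
grip_force: 0.0
t 1.7 tip [ -0.3  20.4 200.5] z [-0.002  0.388 -0.922] y [1.    0.007 0.   ] Fclamp [-0.3  0.1 -0.4] g 0.61
row [-53.3, -0.2, 117.1] [-0.0025, 0.0014, 0.0064]
[[246.53776612 141.80162718]
 [246.72012518 156.76143077]]
```

View pics/side1.png

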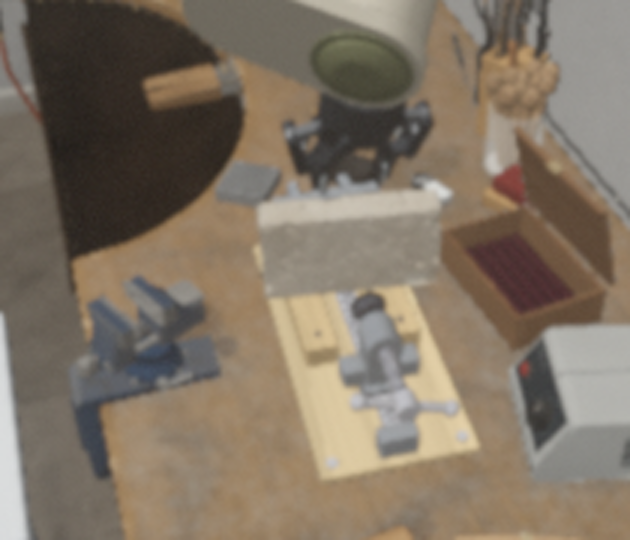

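The side view shows the fingers hovering at about crop (350,180), just over the brick (top edge at row 200). The free jaw is at (380,350) and the handle balls at (357,402) and (452,408). Next I lower behind the brick.

Converted, 116 mm / 750 = 0.1547, 97 mm / 750 = 0.1293, 0.006 rad / 3.1416 = 0.0019.

```bash
echo '[[[-0.0253, 0, 0.052], [0, 0, 0]], [[-0.0493, 0, 0.1027], [0, 0, 0]], [[-0.0627, 0, 0.1293], [0, 0, 0]], [[-0.0747, 0, 0.1547], [0, 0, 0.0019]], [[-0.0747, 0, 0.1547], [0, 0, 0.0019]], [[-0.0747, 0, 0.1547], [0, 0, 0.0019]]]' | python3 steer.py; python3 -c "
from h import *
tipnow();row([0,30,70],tool(.4))"
```

```text
time_s: 2.35
eef_pos: [509.5, -67.9, 232.2]
ee_rot: [-0.136, 0.712, 0.673, 0.143]
force: [0.9, 0.0, 1.3]
grip_width: 0.599
grip_force: 0.0
t 2.35 tip [ 0.5 13.5 72.8] z [-0.001  0.388 -0.922] y [ 1.     0.002 -0.001] Fclamp [0.9 0.1 1.3] g 0.6
row [13.8, -0.8, 8.9] [-0.0014, 0.0019, 0.0011]
```

Converted, 19.8 mm / 750 = 0.0264, 14.8 mm / 750 = 0.0197.

```bash
echo '[[[0.0033, 0, 0.0024], [0, 0, 0]], [[0.0067, 0, 0.0049], [0, 0, 0]], [[0.01, 0, 0.0073], [0, 0, 0]], [[0.0133, 0, 0.0099], [0, 0, 0]], [[0.0165, 0, 0.0123], [0, 0, 0]], [[0.0199, 0, 0.0148], [0, 0, 0]], [[0.0232, 0, 0.0173], [0, 0, 0]], [[0.0264, 0, 0.0197], [0, 0, 0]]]' | python3 steer.py; python3 -c "
from h import *
tipnow()"
```

```text
time_s: 3.15
eef_pos: [511.1, -44.7, 225.6]
ee_rot: [-0.136, 0.713, 0.673, 0.143]
force: [0.4, -4.5, 2.6]
grip_width: 0.603
grip_force: 2.3
t 3.15 tip [ 0.9 36.7 66.1] z [-0.     0.387 -0.922] y [ 1. -0. -0.] Fclamp [ 0.6 -4.4  2.6] g 0.6
```

Converted, 15.4 mm / 750 = 0.0205, 4.4 mm / 750 = 0.0059.

```bash
echo '[[[0.0029, 0, 0.0023], [0, 0, 0]], [[0.0056, 0, 0.0036], [0, 0, 0]], [[0.0083, 0, 0.0047], [0, 0, 0]], [[0.0107, 0, 0.0059], [0, 0, 0]], [[0.0131, 0, 0.0069], [0, 0, 0]], [[0.0155, 0, 0.008], [0, 0, 0]], [[0.018, 0, 0.0089], [0, 0, 0]], [[0.0205, 0, 0.0099], [0, 0, 0]]]' | python3 steer.py; python3 -c "
from h import *
tipnow()"
```

```text
time_s: 3.95
eef_pos: [511.7, -27.4, 224.4]
ee_rot: [-0.137, 0.713, 0.673, 0.143]
force: [-0.2, -3.9, 1.0]
grip_width: 0.599
grip_force: 2.2
t 3.95 tip [ 0.2 54.2 64.9] z [-0.002  0.388 -0.922] y [ 1.     0.001 -0.002] Fclamp [ 0.1 -3.9  1. ] g 0.6
```

Converted, 5.5 mm / 750 = 0.0073, 4.6 mm / 750 = 0.0061.

```bash
echo '[[[0.0012, 0, 0.0005], [0, 0, 0]], [[0.0024, 0, 0.0011], [0, 0, 0]], [[0.0036, 0, 0.0016], [0, 0, 0]], [[0.0049, 0, 0.0021], [0, 0, 0]], [[0.0061, 0, 0.0027], [0, 0, 0]], [[0.0073, 0, 0.0032], [0, 0, 0]]]' | python3 steer.py; python3 -c "
from h import *
tipnow()"
```

```text
time_s: 4.55
eef_pos: [512.1, -21.5, 224.4]
ee_rot: [-0.136, 0.713, 0.673, 0.143]
force: [0.4, -4.3, 2.2]
grip_width: 0.599
grip_force: 2.2
t 4.55 tip [ 0.4 60.  64.9] z [-0.002  0.388 -0.922] y [ 1.     0.    -0.002] Fclamp [ 0.6 -4.3  2.2] g 0.6
```

Converted, 4.6 mm / 750 = 0.0061, 3.7 mm / 750 = 0.0049.

```bash
echo '[[[0.0012, 0, 0.0005], [0, 0, 0]], [[0.0024, 0, 0.0011], [0, 0, 0]], [[0.0036, 0, 0.0016], [0, 0, 0]], [[0.0049, 0, 0.0021], [0, 0, 0]], [[0.0061, 0, 0.0027], [0, 0, 0]]]' | python3 steer.py; python3 -c "
from h import *
tipnow()"
```

```text
time_s: 5.05
eef_pos: [512.4, -16.5, 224.4]
ee_rot: [-0.136, 0.713, 0.673, 0.143]
force: [0.6, -4.4, 2.0]
grip_width: 0.599
grip_force: 2.2
t 5.05 tip [ 0.5 65.1 64.9] z [-0.002  0.388 -0.922] y [ 1.     0.001 -0.002] Fclamp [ 0.8 -4.4  2. ] g 0.6
```

```bash
echo '[[[0.0012, 0, 0.0005], [0, 0, 0]], [[0.0024, 0, 0.0011], [0, 0, 0]], [[0.0036, 0, 0.0016], [0, 0, 0]], [[0.0049, 0, 0.0021], [0, 0, 0]]]' | python3 steer.py; python3 -c "
from h import *
tipnow()
cv2.imwrite('pics/top1.png',cv2.resize(ctrl.capture('top')[140:235,185:345,::-1],None,fx=5,fy=5,interpolation=cv2.INTER_CUBIC))"
```

```text
time_s: 5.45
eef_pos: [512.7, -12.5, 224.4]
ee_rot: [-0.136, 0.713, 0.673, 0.143]
force: [0.7, -4.7, 2.6]
grip_width: 0.598
grip_force: 2.3
t 5.45 tip [ 0.5 69.1 64.9] z [-0.002  0.388 -0.922] y [ 1.     0.001 -0.001] Fclamp [ 1.  -4.7  2.6] g 0.6
```

View pics/top1.png

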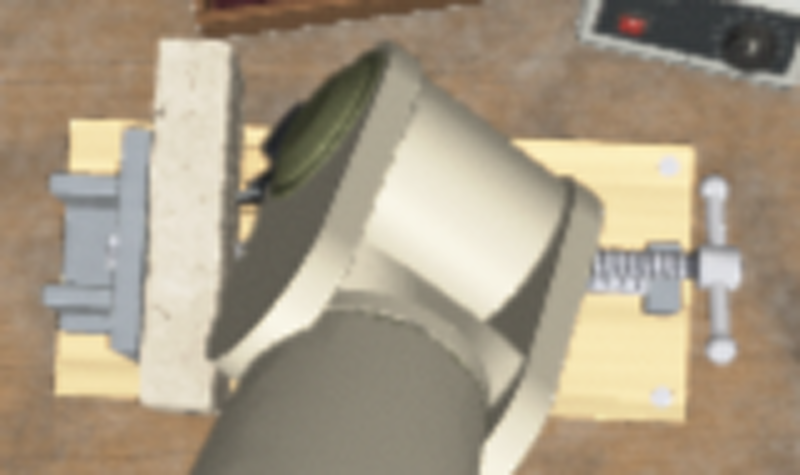

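The brick is now nearly square, with its front edge running (158,40)–(142,402), very close to the jaw plate. I keep pushing gently.

Converted, 2.7 mm / 750 = 0.0036, 1.8 mm / 750 = 0.0024.

```bash
echo '[[[0.0012, 0, 0.0005], [0, 0, 0]], [[0.0024, 0, 0.0011], [0, 0, 0]], [[0.0036, 0, 0.0016], [0, 0, 0]]]' | python3 steer.py; python3 -c "
from h import *
tipnow()"
```

```text
time_s: 5.8
eef_pos: [512.8, -9.5, 224.3]
ee_rot: [-0.136, 0.713, 0.673, 0.143]
force: [-0.1, -5.1, 2.7]
grip_width: 0.6
grip_force: 2.5
t 5.8 tip [ 0.5 72.  64.9] z [-0.002  0.388 -0.922] y [ 1.     0.    -0.001] Fclamp [ 0.2 -5.1  2.7] g 0.6
```

Converted, 1.8 mm / 750 = 0.0024, 0.9 mm / 750 = 0.0012.

```bash
echo '[[[0.0012, 0, 0.0005], [0, 0, 0]], [[0.0024, 0, 0.0011], [0, 0, 0]], [[0.0024, 0, 0.0011], [0, 0, 0]]]' | python3 steer.py; python3 -c "
from h import *
tipnow()"
```

```text
time_s: 6.1
eef_pos: [513.0, -8.1, 224.5]
ee_rot: [-0.136, 0.713, 0.673, 0.143]
force: [-2.1, -9.9, 4.9]
grip_width: 0.602
grip_force: 5.3
t 6.1 tip [ 0.6 73.2 64.9] z [-0.001  0.386 -0.922] y [ 1.     0.001 -0.001] Fclamp [ -1.5 -10.    4.9] g 0.6
```

Converted, 1.4 mm / 750 = 0.0019, 0.9 mm / 750 = 0.0012.

```bash
echo '[[[0.0012, 0, 0.0005], [0, 0, 0]], [[0.0019, 0, 0.0008], [0, 0, 0]], [[0.0019, 0, 0.0008], [0, 0, 0]]]' | python3 steer.py; python3 -c "
from h import *
tipnow();row([0,20,100],tool(.4))"
```

```text
time_s: 6.4
eef_pos: [513.0, -7.5, 224.6]
ee_rot: [-0.135, 0.713, 0.673, 0.142]
force: [-5.6, -18.6, 6.3]
grip_width: 0.597
grip_force: 9.9
t 6.4 tip [ 0.6 73.4 64.9] z [-0.001  0.384 -0.923] y [ 1.     0.001 -0.001] Fclamp [ -4.5 -18.9   6.3] g 0.6
row [-36.8, -0.9, -52.9] [-0.0011, 0.0057, 0.0004]
```

The brick is home: the tip has stalled under 19 N. I back off, rise and go behind the free jaw.

Converted, -152 mm / 750 = -0.2027, -115 mm / 750 = -0.1533.

```bash
echo '[[[-0.02, 0, -0.008], [0, 0, 0]], [[-0.04, 0, -0.0173], [0, 0, 0]], [[-0.0067, 0, -0.0933], [0, 0, 0]], [[0.02, 0, -0.1533], [0, 0, 0]], [[0.04, 0, -0.2027], [0, 0, 0]], [[0.04, 0, -0.2027], [0, 0, 0]]]' | python3 steer.py; python3 -c "
from h import *
tipnow();row([0,-128,230],tool(0))"
```

```text
time_s: 7.0
eef_pos: [511.7, -36.8, 381.6]
ee_rot: [-0.133, 0.712, 0.674, 0.146]
force: [0.0, 0.5, -0.3]
grip_width: 0.598
grip_force: 0.0
t 7.0 tip [  2.4  44.5 222.1] z [ 0.007  0.386 -0.922] y [1.    0.001 0.008] Fclamp [-0.   0.5 -0.3] g 0.6
row [-89.2, -1.2, -60.5] [0.0075, -0.3968, 0.0029]
```

Converted, -89 mm / 750 = -0.1187, -60.5 mm / 750 = -0.0807, -0.397 rad / 3.1416 = -0.1264.

```bash
echo '[[[-0.1187, -0.0016, -0.0807], [0, -0.1264, 0]], [[-0.1187, -0.0016, -0.0807], [0, -0.1264, 0]], [[-0.1187, -0.0016, -0.0807], [0, -0.1264, 0]], [[-0.1187, -0.0016, -0.0807], [0, -0.1264, 0]], [[-0.1187, -0.0016, -0.0807], [0, -0.1264, 0]]]' | python3 steer.py 0.45; python3 -c "
from h import *
tipnow();row([0,-128,54],tool(0))
cv2.imwrite('pics/side2.png',cv2.resize(ctrl.capture('side')[120:245,200:310,::-1],None,fx=4.8,fy=4.8,interpolation=cv2.INTER_CUBIC))
cv2.imwrite('pics/top2.png',cv2.resize(ctrl.capture('top')[140:235,185:345,::-1],None,fx=5,fy=5,interpolation=cv2.INTER_CUBIC))"
```

```text
time_s: 7.5
eef_pos: [504.3, -141.7, 396.2]
ee_rot: [-0.003, 0.727, 0.687, 0.001]
force: [-0.1, 0.6, 0.2]
grip_width: 0.451
grip_force: 0.0
t 7.5 tip [  -0.7 -126.6  223.2] z [-0.003  0.006 -1.   ] y [ 1.     0.001 -0.003] Fclamp [-0.2  0.6  0.2] g 0.45
row [-1.4, 0.7, 169.2] [-0.0033, -0.0056, 0.0013]
```

View pics/side2.png

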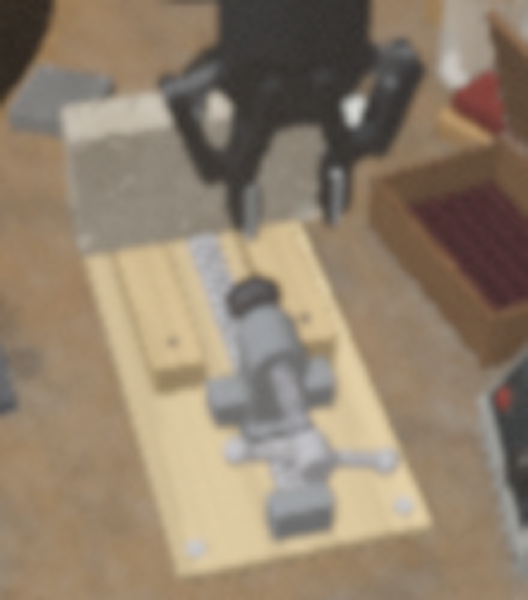

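View pics/top2.png

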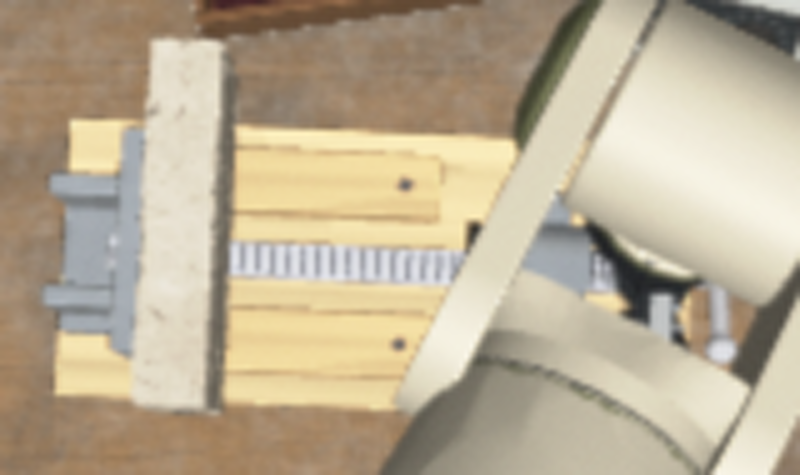

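The brick now stands parallel and flush against the jaw plate (edges at top crop x≈150→133). In the side view the fingertips end at crop (248,230) and (335,220), and the balls are at (235,450) and (383,460). I use these to calibrate fingertip length and handle angle.

Run:
```python
from h import *
s=lambda u,v:np.array([200+(u+.5)/4.8-.5,120+(v+.5)/4.8-.5])
print('tips seen',s(248,230),s(335,220))
for L in(160,167,173):
    z=223.2+173-L;print(L,proj('side',O+C.apply([[-26,-127,z],[26,-127,z]])).round(1).tolist())
def tri(a,b):
    A=[];
    for n,p in(('top',a),('side',b)):
        o=np.array(ctrl.calibration(n)['position']);d=ray(n,p,0)-o;d/=np.linalg.norm(d);A.append((o,d))
    M=sum(np.eye(3)-np.outer(d,d) for o,d in A);v=sum((np.eye(3)-np.outer(d,d))@o for o,d in A)
    x=np.linalg.solve(M,v);return C.inv().apply(x-O).round(1)
print('far ball',tri(crop(714,188),s(383,460)),'near',tri(crop(721,350),s(235,450)),'hub',tri(crop(718,268),s(315,450)))
for p in[(157,40),(150,40),(133,400)]:print('brick edge',C.inv().apply(ray('top',crop(*p),144)-O).round(1))
```

```text
tips seen [251.27083333 167.52083333] [269.39583333 165.4375    ]
160 [[250.6, 164.5], [270.1, 161.1]]
167 [[250.6, 166.6], [270.0, 163.2]]
173 [[250.6, 168.4], [269.9, 165.0]]
far ball [  43.2 -182.    81.4] near [ -46.1 -183.3  117. ] hub [  -0.6 -182.7  103. ]
brick edge [100.4 115.2 144. ]
brick edge [100.3 118.8 144. ]
brick edge [-85.3 117.1 144. ]
```

Converted, 168 mm / 750 = 0.224, 2.6 mm / 750 = 0.0035, -0.0056 rad / 3.1416 = -0.0018.

```bash
echo '[[[0.0035, 0.0009, 0.0533], [0, -0.0018, 0]], [[0.0035, 0.0009, 0.1067], [0, -0.0018, 0]], [[0.0035, 0.0009, 0.16], [0, -0.0018, 0]], [[0.0035, 0.0009, 0.1933], [0, -0.0018, 0]], [[0.0035, 0.0009, 0.224], [0, -0.0018, 0]], [[0.0035, 0.0009, 0.224], [0, -0.0018, 0]]]' | python3 steer.py; python3 -c "
from h import *
tipnow();row([0,-60,54],tool(0))"
```

```text
time_s: 8.2
eef_pos: [504.5, -138.8, 226.7]
ee_rot: [-0.002, 0.727, 0.687, -0.002]
force: [0.4, 0.5, -0.4]
grip_width: 0.447
grip_force: 0.0
t 8.2 tip [  -1.2 -124.8   53.7] z [-0.006 -0.001 -1.   ] y [ 1.     0.001 -0.006] Fclamp [ 0.4  0.5 -0.4] g 0.45
row [64.6, 0.2, -0.4] [-0.006, 0.0008, 0.0009]
```

Converted, 96 mm / 750 = 0.128, 84 mm / 750 = 0.112.

```bash
echo '[[[0.0067, 0.0003, 0], [0, 0, 0]], [[0.02, 0.0004, 0], [0, 0, 0]], [[0.0373, 0.0005, 0], [0, 0, 0]], [[0.056, 0.0007, 0], [0, 0, 0]], [[0.0747, 0.0008, 0], [0, 0, 0]], [[0.0933, 0.0011, 0], [0, 0, 0]], [[0.112, 0.0013, 0], [0, 0, 0]], [[0.128, 0.0016, 0], [0, 0, 0]]]' | python3 steer.py; python3 -c "
from h import *
tipnow()"
```

```text
time_s: 9.0
eef_pos: [511.6, -42.7, 228.8]
ee_rot: [0.001, 0.727, 0.687, -0.002]
force: [0.3, -2.8, 1.6]
grip_width: 0.447
grip_force: 1.2
t 9.0 tip [  1.1 -29.   55.8] z [-0.002 -0.004 -1.   ] y [ 1.     0.001 -0.002] Fclamp [ 0.5 -2.8  1.6] g 0.45
```

Pushing the jaw at about 3 N. I continue, slowing near contact.

Converted, 30 mm / 750 = 0.04, 28 mm / 750 = 0.0373.

```bash
echo '[[[0.008, 0, 0], [0, 0, 0]], [[0.016, 0, 0], [0, 0, 0]], [[0.0227, 0, 0], [0, 0, 0]], [[0.028, 0, 0], [0, 0, 0]], [[0.0333, 0, 0], [0, 0, 0]], [[0.0373, 0, 0], [0, 0, 0]], [[0.04, 0, 0], [0, 0, 0]]]' | python3 steer.py; python3 -c "
from h import *
tipnow()"
```

```text
time_s: 9.7
eef_pos: [513.3, -13.9, 228.6]
ee_rot: [0.001, 0.727, 0.687, -0.002]
force: [-1.0, -2.3, 0.6]
grip_width: 0.449
grip_force: 1.0
t 9.7 tip [ 1.1 -0.2 55.6] z [-0.002 -0.004 -1.   ] y [ 1.     0.    -0.002] Fclamp [-0.8 -2.3  0.6] g 0.45
```

Converted, 7 mm / 750 = 0.0093, 6 mm / 750 = 0.008.

```bash
echo '[[[0.002, 0, 0], [0, 0, 0]], [[0.004, 0, 0], [0, 0, 0]], [[0.006, 0, 0], [0, 0, 0]], [[0.008, 0, 0], [0, 0, 0]], [[0.0093, 0, 0], [0, 0, 0]]]' | python3 steer.py; python3 -c "
from h import *
tipnow()"
```

```text
time_s: 10.2
eef_pos: [513.7, -7.0, 228.6]
ee_rot: [0.001, 0.727, 0.687, -0.002]
force: [-1.2, -1.8, 1.5]
grip_width: 0.452
grip_force: 0.9
t 10.2 tip [ 1.1  6.7 55.6] z [-0.002 -0.004 -1.   ] y [ 1.     0.001 -0.002] Fclamp [-1.1 -1.9  1.5] g 0.45
```

Converted, 4 mm / 750 = 0.0053, 3 mm / 750 = 0.004.

```bash
echo '[[[0.0013, 0, 0], [0, 0, 0]], [[0.0027, 0, 0], [0, 0, 0]], [[0.004, 0, 0], [0, 0, 0]], [[0.0053, 0, 0], [0, 0, 0]]]' | python3 steer.py; python3 -c "
from h import *
tipnow()"
```

```text
time_s: 10.6
eef_pos: [513.9, -3.1, 228.6]
ee_rot: [0.001, 0.727, 0.687, -0.002]
force: [-1.0, -2.3, 0.6]
grip_width: 0.45
grip_force: 0.9
t 10.6 tip [ 1.1 10.7 55.6] z [-0.002 -0.004 -1.   ] y [ 1.     0.    -0.002] Fclamp [-0.8 -2.4  0.6] g 0.45
```

Converted, 4 mm / 750 = 0.0053, 3 mm / 750 = 0.004.

```bash
echo '[[[0.0013, 0, 0], [0, 0, 0]], [[0.0027, 0, 0], [0, 0, 0]], [[0.004, 0, 0], [0, 0, 0]], [[0.0053, 0, 0], [0, 0, 0]]]' | python3 steer.py; python3 -c "
from h import *
tipnow()"
```

```text
time_s: 11.0
eef_pos: [514.1, 0.0, 228.6]
ee_rot: [0.002, 0.727, 0.687, -0.003]
force: [-2.6, -14.4, -0.0]
grip_width: 0.453
grip_force: 7.0
t 11.0 tip [ 1.2 13.4 55.6] z [-0.002 -0.007 -1.   ] y [ 1.     0.001 -0.002] Fclamp [ -1.7 -14.6  -0. ] g 0.45
```

Converted, 1.2 mm / 750 = 0.0016, 0.8 mm / 750 = 0.0011.

```bash
echo '[[[0.0011, 0, 0], [0, 0, 0]], [[0.0016, 0, 0], [0, 0, 0]], [[0.0016, 0, 0], [0, 0, 0]]]' | python3 steer.py; python3 -c "
from h import *
tipnow()"
```

```text
time_s: 11.3
eef_pos: [514.2, 0.6, 228.6]
ee_rot: [0.002, 0.727, 0.687, -0.004]
force: [-3.5, -16.9, -0.1]
grip_width: 0.45
grip_force: 8.2
t 11.3 tip [ 1.2 13.8 55.6] z [-0.002 -0.008 -1.   ] y [ 1.     0.001 -0.002] Fclamp [ -2.6 -17.1  -0.1] g 0.45
```

Converted, 1.6 mm / 750 = 0.0021, 0.8 mm / 750 = 0.0011.

```bash
echo '[[[0.0011, 0, 0], [0, 0, 0]], [[0.0021, 0, 0], [0, 0, 0]], [[0.0021, 0, 0], [0, 0, 0]]]' | python3 steer.py; python3 -c "
from h import *
tipnow()"
```

```text
time_s: 11.6
eef_pos: [514.3, 1.6, 228.6]
ee_rot: [0.003, 0.727, 0.687, -0.004]
force: [-4.3, -21.7, -0.7]
grip_width: 0.453
grip_force: 11.3
t 11.6 tip [ 1.3 14.4 55.6] z [-0.002 -0.01  -1.   ] y [ 1.     0.001 -0.002] Fclamp [ -3.  -21.9  -0.7] g 0.45
```

Force has reached 22 N, so the jaw should be bound. I back off, lift and look.

Converted, -160 mm / 750 = -0.2133, -150 mm / 750 = -0.2.

```bash
echo '[[[-0.0107, 0, 0], [0, 0, 0]], [[-0.016, 0, 0], [0, 0, 0]], [[-0.016, 0, -0.06], [0, 0, 0]], [[-0.016, 0, -0.12], [0, 0, 0]], [[-0.0667, 0, -0.1867], [0, 0, 0]], [[-0.1333, 0, -0.2133], [0, 0, 0]], [[-0.2, 0, -0.2133], [0, 0, 0]], [[-0.2, 0, -0.2133], [0, 0, 0]]]' | python3 steer.py ; echo '[[[-0.0667, 0, 0], [0, 0, 0]], [[-0.1333, 0, 0], [0, 0, 0]], [[-0.16, 0, 0], [0, 0, 0]], [[-0.16, 0, 0], [0, 0, 0]]]' | python3 steer.py 0; python3 -c "
from h import *
tipnow()
a=cv2.resize(ctrl.capture('side')[120:220,200:310,::-1],None,fx=4,fy=4,interpolation=cv2.INTER_CUBIC)
b=cv2.resize(ctrl.capture('top')[150:230,210:310,::-1],None,fx=5,fy=5,interpolation=cv2.INTER_CUBIC)[:,:350]
b=cv2.copyMakeBorder(b,0,0,0,0,0);cv2.imwrite('pics/m3.png',np.hstack([a,b]))"
```

```text
time_s: 12.4
eef_pos: [505.7, -148.7, 390.3]
ee_rot: [0.002, 0.728, 0.686, -0.002]
force: [-0.5, 0.6, -0.4]
grip_width: 0.454
grip_force: 0.0
time_s: 12.8
eef_pos: [499.0, -266.9, 389.0]
ee_rot: [0.0, 0.728, 0.686, -0.002]
force: [-0.6, -0.1, 1.1]
grip_width: 0.002
grip_force: 0.0
t 12.8 tip [   1.4 -253.4  216. ] z [-0.002 -0.003 -1.   ] y [ 1.    -0.002 -0.002] Fclamp [-0.6 -0.1  1.1] g 0.0
```

View pics/m3.png

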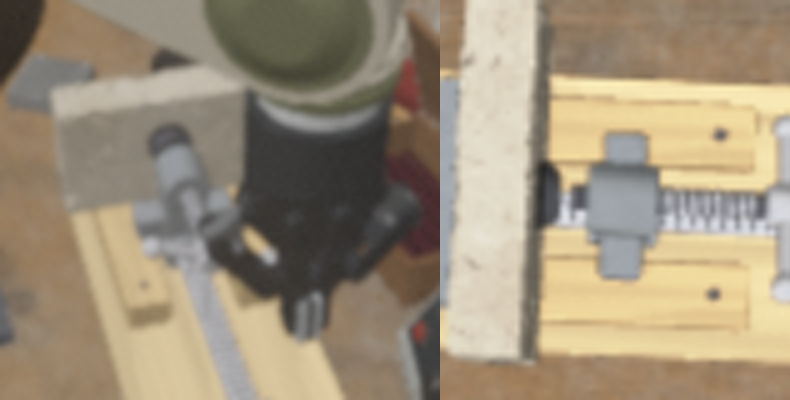

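The pad touches the brick. In the composite, the top-view balls are at (783,126) and (783,289), and the near ball in the side view is at (150,245).

```bash
python3 - <<'E'
from h import *
t=lambda u,v:(210+(u-440+.5)/5-.5,150+(v+.5)/5-.5)
for z in(79,97,115):
    print(z,[C.inv().apply(ray('top',t(*p),z)-O).round(1).tolist() for p in[(783,126),(783,289),(781,206)]])
print(C.inv().apply(ray('side',(200+150.5/4-.5,120+245.5/4-.5),115)-O).round(1))
row([75,-58,170],R.identity())
def leany(b): # tool z = down tilted towards -x clamp by b (body leans to +x)
    z=np.array([-np.sin(b),0,-np.cos(b)]);y=np.array([np.cos(b),0,-np.sin(b)]);return C*R.from_matrix(np.c_[np.cross(y,z),y,z])
row([75,-58,170],leany(.5))
E
cat >> h.py <<'E'
def lean(b): # tool z = down tilted towards clamp -x by b (body leans to +x)
    z=np.array([-np.sin(b),0,-np.cos(b)]);y=np.array([np.cos(b),0,-np.sin(b)]);return C*R.from_matrix(np.c_[np.cross(y,z),y,z])
E
```

```text
79 [[45.8, -49.2, 79.0], [-42.6, -52.7, 79.0], [2.2, -49.9, 79.0]]
97 [[43.2, -48.9, 97.0], [-43.9, -52.3, 97.0], [0.2, -49.5, 97.0]]
115 [[40.6, -48.5, 115.0], [-45.2, -51.9, 115.0], [-1.7, -49.1, 115.0]]
[-46.4 -49.5 115. ]
row [193.4, 73.9, 391.7] [-2.2829, -2.1572, 0.0057]
row [192.3, 156.2, 66.7] [0.498, 0.0033, 0.0]
```

```bash
python3 -c "
from h import *
row([70,-50,190],lean(.5))"
```

```text
row [200.2, 151.2, 46.7] [0.498, 0.0033, 0.0]
```

Careful with the scale: shifts go in shares of 750 mm and turns go in shares of pi rad. That gives: 200.2 mm / 750 = 0.2669, 151.2 mm / 750 = 0.2016, 0.498 rad / 3.1416 = 0.1585.

```bash
echo '[[[0.2669, 0.2016, 0.0623], [0.1585, 0.001, 0]], [[0.2669, 0.2016, 0.0623], [0.1585, 0.001, 0]], [[0.2669, 0.2016, 0.0623], [0.1585, 0.001, 0]], [[0.2669, 0.2016, 0.0623], [0.1585, 0.001, 0]], [[0.2669, 0.2016, 0.0623], [0.1585, 0.001, 0]], [[0.2669, 0.2016, 0.0623], [0.1585, 0.001, 0]], [[0.2669, 0.2016, 0.0623], [0.1585, 0.001, 0]]]' | python3 steer.py; python3 -c "
from h import *
tipnow();row([54,-50,96],lean(.5))"
```

```text
time_s: 13.6
eef_pos: [661.8, -71.3, 341.3]
ee_rot: [-0.179, 0.703, 0.666, -0.171]
force: [0.1, -0.9, -0.4]
grip_width: 0.001
grip_force: 0.0
t 13.6 tip [ 70.  -48.7 189.5] z [-0.48  -0.003 -0.877] y [ 0.877  0.003 -0.48 ] Fclamp [ 0.1 -0.9 -0.4] g 0.0
row [-1.7, 30.8, 89.7] [-0.0006, 0.0029, 0.0028]
```

Converted, 90 mm / 750 = 0.12, 70 mm / 750 = 0.0933.

```bash
echo '[[[-0.0013, 0.016, 0.0467], [0, 0, 0]], [[-0.002, 0.0333, 0.0933], [0, 0, 0]], [[-0.0023, 0.0413, 0.12], [0, 0, 0]], [[-0.0023, 0.0413, 0.12], [0, 0, 0]], [[-0.0023, 0.0413, 0.12], [0, 0, 0]]]' | python3 steer.py
python3 - <<'E'
from h import *
tipnow()
y=np.array([.877,-.48]);z=np.array([-.48,-.877])
s=ctrl.sense();P=C.inv().apply(s['eef_pos']+173*rot(s['ee_rot']).apply([0,0,1])-O)[[0,2]]
for p in[(49,86),(48,80),(45.5,70),(42,63),(39.7,57),(33,52),(27.5,49),(22,47)]:
    d=np.array(p)-P;print(p,(d@y).round(1),(d@z).round(1))
E
```

```text
time_s: 14.1
eef_pos: [645.4, -75.5, 249.9]
ee_rot: [-0.179, 0.705, 0.665, -0.17]
force: [0.4, 0.1, 1.3]
grip_width: 0.0
grip_force: 0.0
t 14.1 tip [ 54.2 -53.6  97.9] z [-0.478 -0.001 -0.879] y [ 0.879 -0.002 -0.478] Fclamp [0.4 0.1 1.3] g 0.0
(49, 86) 1.1 12.9
(48, 80) 3.1 18.7
(45.5, 70) 5.7 28.6
(42, 63) 6.0 36.4
(39.7, 57) 6.9 42.8
(33, 52) 3.4 50.4
(27.5, 49) 0.0 55.7
(22, 47) -3.9 60.1
```

Converted, 35 mm / 750 = 0.0467, 31 mm / 750 = 0.0413.

```bash
echo '[[[0.004, 0.0008, 0.0093], [0, 0, 0]], [[0.004, 0.0015, 0.0173], [0, 0, 0]], [[0.004, 0.0028, 0.0213], [0, 0, 0]], [[0.004, 0.0041, 0.0253], [0, 0, 0]], [[0.004, 0.0057, 0.0307], [0, 0, 0]], [[0.004, 0.0069, 0.036], [0, 0, 0]], [[0.004, 0.0076, 0.0413], [0, 0, 0]], [[0.004, 0.008, 0.0467], [0, 0, 0]]]' | python3 steer.py; python3 -c "
from h import *
tipnow()"
```

```text
time_s: 14.9
eef_pos: [634.1, -71.5, 214.3]
ee_rot: [-0.179, 0.705, 0.665, -0.17]
force: [0.1, 1.5, 5.6]
grip_width: 0.001
grip_force: 2.1
t 14.9 tip [ 42.5 -50.2  62.4] z [-0.479 -0.001 -0.878] y [ 0.878 -0.001 -0.479] Fclamp [0.  1.5 5.6] g 0.0
```

Converted, 23.7 mm / 750 = 0.0316, 19.3 mm / 750 = 0.0257.

```bash
echo '[[[0, 0.0007, 0.0043], [0, 0, 0]], [[0, 0.0012, 0.0085], [0, 0, 0]], [[0, -0.0012, 0.0136], [0, 0, 0]], [[0, -0.0035, 0.0187], [0, 0, 0]], [[0, -0.0057, 0.0221], [0, 0, 0]], [[0, -0.008, 0.0257], [0, 0, 0]], [[0, -0.0107, 0.0287], [0, 0, 0]], [[0, -0.0132, 0.0316], [0, 0, 0]]]' | python3 steer.py; python3 -c "
from h import *
tipnow()"
```

```text
time_s: 15.7
eef_pos: [614.1, -70.0, 198.1]
ee_rot: [-0.179, 0.705, 0.665, -0.17]
force: [5.2, 2.1, -1.9]
grip_width: 0.001
grip_force: 2.6
t 15.7 tip [ 22.6 -49.7  46.1] z [-0.478 -0.    -0.878] y [ 0.878 -0.001 -0.478] Fclamp [ 5.1  2.4 -1.9] g 0.0
```

Converted, -5.3 mm / 750 = -0.0071, -3.5 mm / 750 = -0.0047.

```bash
echo '[[[0, -0.0024, 0.0013], [0, 0, 0]], [[0, -0.0047, 0.0027], [0, 0, 0]], [[0, -0.0071, 0.0037], [0, 0, 0]], [[0, -0.0071, 0.0037], [0, 0, 0]]]' | python3 steer.py; python3 -c "
from h import *
tipnow()"; echo '[[[0, 0.0107, -0.008], [0, 0, 0]], [[0, 0.0267, -0.06], [0, 0, 0]], [[0, 0.0267, -0.12], [0, 0, 0]], [[0, 0.0133, -0.1733], [0, 0, 0]], [[0, 0, -0.2133], [0, 0, 0]], [[0, 0, -0.2133], [0, 0, 0]]]' | python3 steer.py; python3 -c "
from h import *
tipnow();row([-40,-50,215],lean(-.4))"
```

```text
time_s: 16.1
eef_pos: [608.0, -70.0, 198.2]
ee_rot: [-0.179, 0.705, 0.665, -0.17]
force: [4.5, 0.8, -2.1]
grip_width: 0.003
grip_force: 1.9
t 16.1 tip [ 16.5 -50.2  46.3] z [-0.479 -0.001 -0.878] y [ 0.878 -0.001 -0.479] Fclamp [ 4.5  1.1 -2.1] g 0.0
time_s: 16.7
eef_pos: [684.9, -74.2, 343.4]
ee_rot: [-0.177, 0.705, 0.665, -0.169]
force: [-0.7, -0.1, 0.2]
grip_width: 0.001
grip_force: 0.0
t 16.7 tip [ 94.3 -50.3 191.1] z [-0.474 -0.003 -0.88 ] y [ 0.88  -0.002 -0.474] Fclamp [-0.7 -0.1  0.2] g 0.0
row [-0.4, -264.4, 107.2] [-0.8939, 0.0033, -0.0004]
```

Converted, -264 mm / 750 = -0.352, -230 mm / 750 = -0.3067, -0.894 rad / 3.1416 = -0.2846.

```bash
echo '[[[0, -0.08, 0], [-0.0477, 0, 0]], [[0, -0.16, 0.04], [-0.0955, 0, 0]], [[0, -0.24, 0.08], [-0.1432, 0, 0]], [[0, -0.3067, 0.12], [-0.191, 0, 0]], [[0, -0.352, 0.1427], [-0.2387, 0, 0]], [[0, -0.352, 0.1427], [-0.2833, 0, 0]], [[0, -0.352, 0.1427], [-0.2846, 0, 0]], [[0, -0.352, 0.1427], [-0.2846, 0, 0]]]' | python3 steer.py;  python3 -c "
from h import *
tipnow();row([-32,-50,142],lean(-.4))
cv2.imwrite('pics/s4.png',cv2.resize(ctrl.capture('side')[110:220,190:310,::-1],None,fx=5,fy=5,interpolation=cv2.INTER_CUBIC))
print((proj('side',O+C.apply([[0,-50,145],[-32,-50,142],[0,-50,97]]))-[190,110])*5)"
```

```text
time_s: 17.5
eef_pos: [401.4, -57.8, 371.4]
ee_rot: [0.143, 0.713, 0.673, 0.134]
force: [-0.1, 0.0, 0.1]
grip_width: -0.001
grip_force: 0.0
t 17.5 tip [-41.4 -49.9 211.6] z [ 0.383 -0.002 -0.924] y [ 0.924 -0.     0.383] Fclamp [-0.1  0.   0.1] g -0.0
row [-0.3, -19.1, 67.9] [-0.0068, 0.0017, -0.0004]
[[312.42723977 302.77158307]
 [258.86468506 316.14695934]
 [312.2874638  363.29632418]]
```

View pics/s4.png

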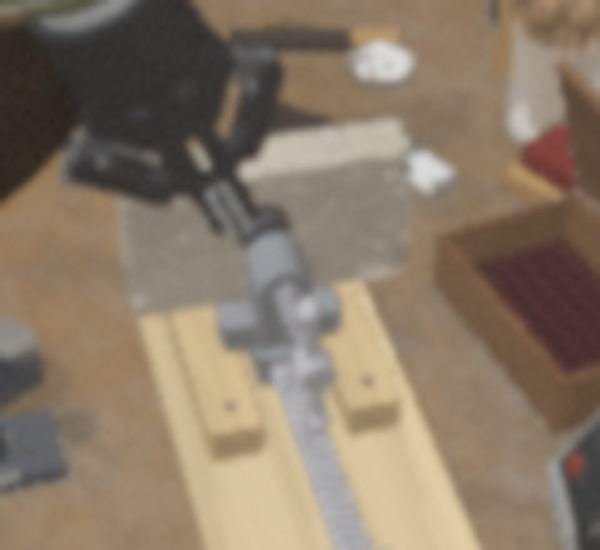

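The upper ball is at (306,302), so the handle is at about 1.5 rad. Now for the second stroke: push the upper ball over to +x.

Converted, 68 mm / 750 = 0.0907, 50 mm / 750 = 0.0667, -0.007 rad / 3.1416 = -0.0022.

```bash
echo '[[[0, -0.0133, 0.0333], [0, 0, 0]], [[0, -0.024, 0.0667], [0, 0, 0]], [[0, -0.0255, 0.0907], [-0.0022, 0, 0]], [[0, -0.0255, 0.0907], [-0.0022, 0, 0]], [[0, -0.0255, 0.0907], [-0.0022, 0, 0]]]' | python3 steer.py;  cat > st.py <<'E'
from h import *
import sys
tipnow()
s=ctrl.sense();R0=rot(s['ee_rot']);P=C.inv().apply(s['eef_pos']+173*R0.apply([0,0,1])-O)
for p in[(-20,137),(-3.2,139.6),(11.8,140),(27.2,134),(37,128.6),(42.5,120.5),(46.4,111.7)]:
    print(p,R0.inv().apply(C.apply(np.array([p[0],-50,p[1]])-P)).round(1))
E
python3 st.py
```

```text
time_s: 18.05
eef_pos: [411.5, -58.6, 301.5]
ee_rot: [0.145, 0.712, 0.673, 0.136]
force: [-0.0, -0.6, -0.7]
grip_width: 0.002
grip_force: 0.0
t 18.05 tip [-30.2 -50.1 142.1] z [ 0.39  -0.001 -0.921] y [0.921 0.001 0.39 ] Fclamp [-0.  -0.6 -0.7] g 0.0
(-20, 137) [0.1 7.4 8.7]
(-3.2, 139.6) [ 0.1 23.8 12.8]
(11.8, 140) [ 0.  37.8 18.3]
(27.2, 134) [ 0.  49.7 29.8]
(37, 128.6) [ 0.  56.6 38.6]
(42.5, 120.5) [ 0.1 58.5 48.2]
(46.4, 111.7) [ 0.1 58.7 57.9]
```

Converted, 33 mm / 750 = 0.044, 28 mm / 750 = 0.0373.

```bash
echo '[[[0, 0.0049, 0.0059], [0, 0, 0]], [[0, 0.0099, 0.0116], [0, 0, 0]], [[0, 0.0147, 0.0133], [0, 0, 0]], [[0, 0.02, 0.0147], [0, 0, 0]], [[0, 0.0253, 0.016], [0, 0, 0]], [[0, 0.0317, 0.0171], [0, 0, 0]], [[0, 0.0373, 0.0195], [0, 0, 0]], [[0, 0.044, 0.022], [0, 0, 0]]]' | python3 steer.py;  python3 st.py
```

```text
time_s: 18.85
eef_pos: [447.4, -60.4, 298.5]
ee_rot: [0.144, 0.713, 0.673, 0.136]
force: [-5.3, 0.1, -3.2]
grip_width: 0.005
grip_force: 2.5
t 18.85 tip [  5.6 -49.7 139.1] z [ 0.389 -0.001 -0.921] y [0.921 0.    0.389] Fclamp [-5.3 -0.2 -3.2] g 0.01
(-20, 137) [ -0.3 -24.4  -8. ]
(-3.2, 139.6) [-0.3 -7.9 -3.9]
(11.8, 140) [-0.3  6.1  1.6]
(27.2, 134) [-0.3 17.9 13.1]
(37, 128.6) [-0.3 24.9 21.9]
(42.5, 120.5) [-0.3 26.8 31.5]
(46.4, 111.7) [-0.3 26.9 41.1]
```

```bash
echo '[[[0, 0.004, 0.0013], [0, 0, 0]], [[0, 0.0081, 0.0024], [0, 0, 0]], [[0, 0.012, 0.006], [0, 0, 0]], [[0, 0.016, 0.0099], [0, 0, 0]]]' | python3 steer.py;  python3 st.py
```

```text
time_s: 19.25
eef_pos: [461.8, -61.4, 297.3]
ee_rot: [0.146, 0.712, 0.673, 0.137]
force: [-4.2, 0.7, 2.6]
grip_width: 0.0
grip_force: 1.9
t 19.25 tip [ 20.7 -50.1 138.2] z [ 0.392 -0.002 -0.92 ] y [0.92  0.    0.392] Fclamp [-4.3  0.4  2.6] g 0.0
(-20, 137) [  0.1 -37.9 -14.9]
(-3.2, 139.6) [  0.1 -21.4 -10.7]
(11.8, 140) [ 0.1 -7.4 -5.2]
(27.2, 134) [0.1 4.4 6.4]
(37, 128.6) [ 0.1 11.3 15.2]
(42.5, 120.5) [ 0.2 13.2 24.8]
(46.4, 111.7) [ 0.2 13.3 34.4]
```

Converted, 12.2 mm / 750 = 0.0163, 9.3 mm / 750 = 0.0124.

```bash
echo '[[[0, 0.0029, 0.0043], [0, 0, 0]], [[0, 0.0059, 0.0085], [0, 0, 0]], [[0, 0.0089, 0.0124], [0, 0, 0]], [[0, 0.012, 0.0163], [0, 0, 0]]]' | python3 steer.py;  python3 st.py
```

```text
time_s: 19.65
eef_pos: [474.7, -62.1, 289.1]
ee_rot: [0.145, 0.712, 0.673, 0.136]
force: [-4.1, 0.6, 2.5]
grip_width: -0.003
grip_force: 2.1
t 19.65 tip [ 33.2 -50.  129.8] z [ 0.391 -0.001 -0.921] y [0.921 0.    0.391] Fclamp [-4.2  0.3  2.5] g -0.0
(-20, 137) [  0.  -46.2 -27.4]
(-3.2, 139.6) [  0.  -29.7 -23.2]
(11.8, 140) [  0.  -15.8 -17.7]
(27.2, 134) [ 0.  -3.9 -6.2]
(37, 128.6) [0.  3.  2.6]
(42.5, 120.5) [ 0.1  4.9 12.2]
(46.4, 111.7) [ 0.1  5.  21.8]
```

Converted, 11.5 mm / 750 = 0.0153, 2.5 mm / 750 = 0.0033.

```bash
echo '[[[0, 0.002, 0.0033], [0, 0, 0]], [[0, 0.0037, 0.0073], [0, 0, 0]], [[0, 0.0051, 0.0113], [0, 0, 0]], [[0, 0.006, 0.0153], [0, 0, 0]]]' | python3 steer.py;  python3 st.py
```

```text
time_s: 20.05
eef_pos: [483.2, -62.6, 280.3]
ee_rot: [0.145, 0.712, 0.673, 0.136]
force: [-3.3, 3.0, 4.9]
grip_width: -0.001
grip_force: 2.7
t 20.05 tip [ 41.8 -49.9 121. ] z [ 0.391 -0.001 -0.92 ] y [0.92  0.    0.391] Fclamp [-3.5  2.8  4.9] g -0.0
(-20, 137) [ -0.1 -50.6 -38.8]
(-3.2, 139.6) [ -0.1 -34.2 -34.7]
(11.8, 140) [ -0.1 -20.2 -29.2]
(27.2, 134) [ -0.1  -8.4 -17.6]
(37, 128.6) [-0.1 -1.5 -8.8]
(42.5, 120.5) [-0.1  0.4  0.8]
(46.4, 111.7) [-0.   0.6 10.4]
```

Converted, 7.5 mm / 750 = 0.01, 5 mm / 750 = 0.0067.

```bash
echo '[[[0, 0.0003, 0.0033], [0, 0, 0]], [[0, 0.0005, 0.0067], [0, 0, 0]], [[0, 0.0007, 0.01], [0, 0, 0]]]' | python3 steer.py;  python3 st.py|head -1
```

```text
time_s: 20.35
eef_pos: [486.6, -62.8, 273.7]
ee_rot: [0.146, 0.712, 0.673, 0.137]
force: [-2.6, 2.9, 4.8]
grip_width: -0.0
grip_force: 2.9
t 20.35 tip [ 45.3 -50.  114.5] z [ 0.391 -0.001 -0.92 ] y [0.92  0.    0.391] Fclamp [-2.8  2.8  4.8] g -0.0
```

Converted, 6 mm / 750 = 0.008, 4 mm / 750 = 0.0053.

```bash
echo '[[[0, -0.0003, 0.0027], [0, 0, 0]], [[0, -0.0009, 0.0053], [0, 0, 0]], [[0, -0.0017, 0.008], [0, 0, 0]]]' | python3 steer.py;  python3 st.py|head -1
```

```text
time_s: 20.65
eef_pos: [488.0, -62.9, 268.1]
ee_rot: [0.146, 0.712, 0.673, 0.137]
force: [-0.4, 4.2, 6.6]
grip_width: -0.004
grip_force: 3.1
t 20.65 tip [ 47.  -50.2 109. ] z [ 0.393 -0.002 -0.92 ] y [0.92  0.    0.393] Fclamp [-0.7  4.1  6.6] g -0.0
```

Converted, 4.2 mm / 750 = 0.0056, 2.8 mm / 750 = 0.0037.

```bash
echo '[[[0, -0.0008, 0.0019], [0, 0, 0]], [[0, -0.0016, 0.0037], [0, 0, 0]], [[0, -0.0024, 0.0056], [0, 0, 0]]]' | python3 steer.py;  python3 st.py|head -1
```

```text
time_s: 20.95
eef_pos: [488.2, -63.1, 263.8]
ee_rot: [0.147, 0.712, 0.672, 0.137]
force: [0.7, 3.3, 6.0]
grip_width: -0.005
grip_force: 3.0
t 20.95 tip [ 47.4 -50.5 104.8] z [ 0.394 -0.003 -0.919] y [0.919 0.    0.394] Fclamp [0.6 3.3 6. ] g -0.01
```

Converted, 5.6 mm / 750 = 0.0075, 4.2 mm / 750 = 0.0056.

```bash
echo '[[[0, -0.0008, 0.0019], [0, 0, 0]], [[0, -0.0016, 0.0037], [0, 0, 0]], [[0, -0.0024, 0.0056], [0, 0, 0]], [[0, -0.0032, 0.0075], [0, 0, 0]]]' | python3 steer.py;  python3 st.py|head -1
```

```text
time_s: 21.35
eef_pos: [488.2, -63.2, 257.8]
ee_rot: [0.147, 0.712, 0.672, 0.137]
force: [1.2, 2.2, 6.9]
grip_width: -0.002
grip_force: 3.0
t 21.35 tip [ 47.5 -50.6  98.8] z [ 0.394 -0.003 -0.919] y [0.919 0.    0.394] Fclamp [1.1 2.2 6.9] g -0.0
```

Converted, 4.2 mm / 750 = 0.0056, 2.8 mm / 750 = 0.0037.

```bash
echo '[[[0, -0.0008, 0.0019], [0, 0, 0]], [[0, -0.0016, 0.0037], [0, 0, 0]], [[0, -0.0024, 0.0056], [0, 0, 0]]]' | python3 steer.py;  python3 st.py|head -1
```

```text
time_s: 21.65
eef_pos: [488.2, -63.2, 253.2]
ee_rot: [0.147, 0.712, 0.672, 0.137]
force: [0.6, 3.1, 6.8]
grip_width: -0.001
grip_force: 3.5
t 21.65 tip [ 47.5 -50.5  94.3] z [ 0.394 -0.003 -0.919] y [0.919 0.    0.394] Fclamp [0.4 3.1 6.8] g -0.0
```

Converted, -190 mm / 750 = -0.2533, -150 mm / 750 = -0.2.

```bash
echo '[[[0, 0, -0.06], [0, 0, 0]], [[0, 0, -0.12], [0, 0, 0]], [[0, -0.0667, -0.1467], [0, 0, 0]], [[0, -0.1333, -0.16], [0, 0, 0]], [[0, -0.2, -0.1733], [0, 0, 0]], [[0, -0.2533, -0.1733], [0, 0, 0]], [[0, -0.2533, -0.1733], [0, 0, 0]]]' | python3 steer.py ; python3 -c "
from h import *
tipnow()
a=cv2.resize(ctrl.capture('side')[125:205,215:290,::-1],None,fx=5.3,fy=5.3,interpolation=cv2.INTER_CUBIC)
b=cv2.resize(ctrl.capture('top')[150:230,210:290,::-1],None,fx=5,fy=5,interpolation=cv2.INTER_CUBIC)
h=max(a.shape[0],b.shape[0]);p=lambda i:cv2.copyMakeBorder(i,0,h-i.shape[0],0,0,0)
print(a.shape);cv2.imwrite('pics/m5.png',np.hstack([p(a),p(b)]))
print((proj('side',O+C.apply([[48*np.cos(q),-54,97-48*np.sin(q)] for q in(2.8,3.0,3.2,3.4,2.8+3.1416,3+3.1416,3.2+3.1416,3.4+3.1416)]))-[215,125])*5.3)"
```

```text
time_s: 22.35
eef_pos: [258.5, -48.5, 295.4]
ee_rot: [0.144, 0.714, 0.672, 0.136]
force: [0.6, -0.4, 0.2]
grip_width: 0.003
grip_force: 0.0
t 22.35 tip [-183.9  -48.7  135.9] z [ 0.387 -0.001 -0.922] y [ 0.922 -0.003  0.387] Fclamp [ 0.6 -0.4  0.2] g 0.0
(424, 398, 3)
[[122.88928512 345.30096381]
 [118.47075986 334.15361167]
 [117.29517666 321.89967239]
 [119.47282873 309.0220981 ]
 [278.223674   275.11149072]
 [281.59719313 286.62011572]
 [281.72379915 298.91589857]
 [278.65859587 311.50920653]]
```

View pics/m5.png

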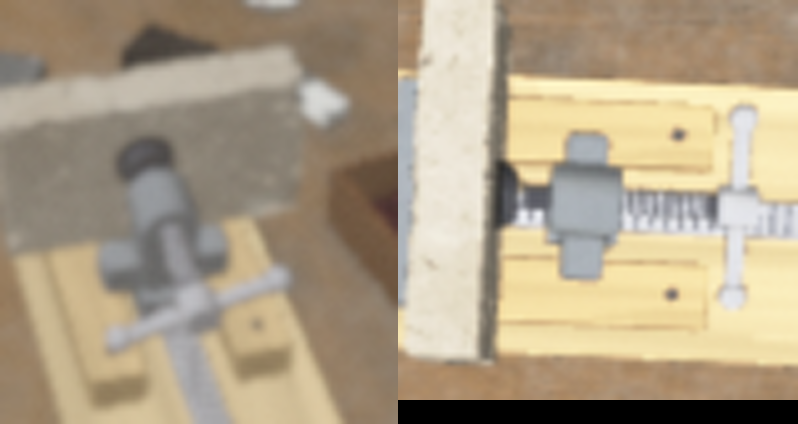

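The composite shows the brick flush and the pad pressed on it. The far ball is at (277,277), matching a handle angle of about 2.8 rad, so it either sprang back or my finger slid off. I locate the balls again and re-press to check the tightness.

Run:
```python
from h import *
t=lambda u,v:(210+(u-398+.5)/5-.5,150+(v+.5)/5-.5)
s=lambda u,v:(215+(u+.5)/5.3-.5,125+(v+.5)/5.3-.5)
def tri(a,b):
    A=[]
    for n,p in(('top',a),('side',b)):
        o=np.array(ctrl.calibration(n)['position']);d=ray(n,p,0)-o;d/=np.linalg.norm(d);A.append((o,d))
    M=sum(np.eye(3)-np.outer(d,d) for o,d in A);v=sum((np.eye(3)-np.outer(d,d))@o for o,d in A)
    return C.inv().apply(np.linalg.solve(M,v)-O).round(1)
print(tri(t(742,120),s(277,277)),tri(t(733,297),s(118,340)),tri(t(737,208),s(195,305)))
row([48,-50,175],lean(0))
```

```text
[ 44.8 -49.1 109. ] [-47.6 -48.5  82.3] [ -1.9 -48.3  98.2]
row [0.9, 291.0, 70.0] [0.403, 0.0036, -0.0021]
```

Converted, 289 mm / 750 = 0.3853, 255 mm / 750 = 0.34, 0.403 rad / 3.1416 = 0.1283.

```bash
echo '[[[0, 0.0267, -0.064], [0, 0, 0]], [[0, 0.0933, -0.0533], [0.0318, 0, 0]], [[0, 0.16, -0.04], [0.0637, 0, 0]], [[0, 0.22, -0.0133], [0.0955, 0, 0]], [[0, 0.28, 0.0133], [0.1273, 0, 0]], [[0, 0.34, 0.04], [0.1283, 0, 0]], [[0, 0.3853, 0.092], [0.1283, 0, 0]], [[0, 0.3853, 0.092], [0.1283, 0, 0]]]' | python3 steer.py; python3 -c "
from h import *
tipnow();row([44,-49,126],lean(0))"
```

```text
time_s: 23.25
eef_pos: [559.2, -66.3, 341.6]
ee_rot: [-0.002, 0.727, 0.687, -0.002]
force: [-0.4, -0.9, -0.6]
grip_width: -0.003
grip_force: 0.0
t 23.25 tip [ 49.2 -49.1 168.6] z [-0.007 -0.    -1.   ] y [ 1.     0.001 -0.007] Fclamp [-0.4 -0.9 -0.6] g -0.0
row [0.1, -6.1, 42.6] [-0.0068, 0.0002, 0.0015]
```

Converted, 46 mm / 750 = 0.0613, 45 mm / 750 = 0.06.

```bash
echo '[[[0, -0.008, 0.0267], [0, 0, 0]], [[0, -0.008, 0.0507], [0, 0, 0]], [[0, -0.008, 0.0573], [0, 0, 0]], [[0, -0.008, 0.06], [0, 0, 0]], [[0, -0.008, 0.0613], [0, 0, 0]]]' | python3 steer.py; python3 -c "
from h import *
tipnow()"
```

```text
time_s: 23.75
eef_pos: [549.0, -66.3, 302.2]
ee_rot: [0.001, 0.727, 0.687, -0.001]
force: [-0.2, 0.3, 0.7]
grip_width: -0.002
grip_force: 0.0
t 23.75 tip [ 40.2 -50.  129.2] z [ 0.    -0.002 -1.   ] y [1. 0. 0.] Fclamp [-0.2  0.3  0.7] g -0.0
```

Converted, 3 mm / 750 = 0.004, 2 mm / 750 = 0.0027.

```bash
echo '[[[0, 0, 0.0013], [0, 0, 0]], [[0, 0, 0.0027], [0, 0, 0]], [[0, 0, 0.004], [0, 0, 0]]]' | python3 steer.py; python3 -c "
from h import *
tipnow()"
```

```text
time_s: 24.05
eef_pos: [548.6, -66.4, 298.7]
ee_rot: [0.0, 0.727, 0.686, -0.001]
force: [-0.7, -0.7, 0.1]
grip_width: 0.0
grip_force: 0.0
t 24.05 tip [ 39.6 -50.1 125.7] z [-0.001 -0.002 -1.   ] y [ 1.    -0.    -0.001] Fclamp [-0.7 -0.7  0.1] g 0.0
```

Converted, 3 mm / 750 = 0.004, 2 mm / 750 = 0.0027.

```bash
echo '[[[0, 0, 0.0013], [0, 0, 0]], [[0, 0, 0.0027], [0, 0, 0]], [[0, 0, 0.004], [0, 0, 0]]]' | python3 steer.py; python3 -c "
from h import *
tipnow()"
```

```text
time_s: 24.35
eef_pos: [548.6, -66.4, 295.2]
ee_rot: [-0.0, 0.727, 0.686, -0.001]
force: [0.3, -0.0, 0.6]
grip_width: 0.001
grip_force: 0.0
t 24.35 tip [ 39.4 -50.1 122.2] z [-0.002 -0.001 -1.   ] y [ 1.    -0.    -0.002] Fclamp [ 0.3 -0.   0.6] g 0.0
```

Converted, 5 mm / 750 = 0.0067, 3 mm / 750 = 0.004.

```bash
echo '[[[0, 0.0027, 0.0013], [0, 0, 0]], [[0, 0.0067, 0.0027], [0, 0, 0]], [[0, 0.0067, 0.004], [0, 0, 0]]]' | python3 steer.py; python3 -c "
from h import *
tipnow()"
```

```text
time_s: 24.65
eef_pos: [553.9, -66.7, 292.2]
ee_rot: [0.0, 0.727, 0.686, -0.001]
force: [-0.8, -0.4, -1.2]
grip_width: 0.002
grip_force: 0.0
t 24.65 tip [ 44.8 -50.1 119.2] z [-0.001 -0.001 -1.   ] y [ 1.    -0.    -0.001] Fclamp [-0.8 -0.4 -1.2] g 0.0
```

Converted, 2 mm / 750 = 0.0027, 1 mm / 750 = 0.0013.

```bash
echo '[[[0, 0, 0.0013], [0, 0, 0]], [[0, 0, 0.0027], [0, 0, 0]]]' | python3 steer.py; python3 -c "
from h import *
tipnow()"
```

```text
time_s: 24.85
eef_pos: [553.6, -66.7, 290.2]
ee_rot: [-0.0, 0.727, 0.686, -0.001]
force: [0.8, -1.0, 1.7]
grip_width: -0.002
grip_force: 0.0
t 24.85 tip [ 44.4 -50.  117.2] z [-0.002 -0.001 -1.   ] y [ 1.    -0.    -0.002] Fclamp [ 0.9 -1.   1.7] g -0.0
```

Converted, 2 mm / 750 = 0.0027, 1 mm / 750 = 0.0013.

```bash
echo '[[[0, 0, 0.0013], [0, 0, 0]], [[0, 0, 0.0027], [0, 0, 0]]]' | python3 steer.py; python3 -c "
from h import *
tipnow()"
```

```text
time_s: 25.05
eef_pos: [553.5, -66.7, 288.2]
ee_rot: [-0.0, 0.727, 0.686, -0.001]
force: [-1.7, 0.7, 1.7]
grip_width: -0.001
grip_force: 0.7
t 25.05 tip [ 44.4 -50.  115.2] z [-0.002 -0.001 -1.   ] y [ 1.    -0.    -0.002] Fclamp [-1.7  0.6  1.7] g -0.0
```

Converted, 2 mm / 750 = 0.0027, 1 mm / 750 = 0.0013.

```bash
echo '[[[0, 0, 0.0013], [0, 0, 0]], [[0, 0, 0.0027], [0, 0, 0]]]' | python3 steer.py; python3 -c "
from h import *
tipnow()"
```

```text
time_s: 25.25
eef_pos: [553.8, -66.7, 286.9]
ee_rot: [0.001, 0.727, 0.686, -0.001]
force: [0.8, 0.0, 5.9]
grip_width: 0.002
grip_force: 2.9
t 25.25 tip [ 44.9 -50.1 113.9] z [-0.    -0.002 -1.   ] y [ 1. -0. -0.] Fclamp [0.8 0.1 5.9] g 0.0
```

Converted, 2 mm / 750 = 0.0027, 1 mm / 750 = 0.0013.

```bash
for i in 1 ; do echo '[[[0, 0, 0.0013], [0, 0, 0]], [[0, 0, 0.0027], [0, 0, 0]]]' | python3 steer.py>/dev/null; python3 -c "
from h import *
tipnow()"; done
```

```text
t 25.45 tip [ 45.3 -50.1 112.2] z [ 0.001 -0.002 -1.   ] y [ 1.    -0.     0.001] Fclamp [1.8 0.5 6.7] g 0.0
```

Converted, 2 mm / 750 = 0.0027, 1 mm / 750 = 0.0013.

```bash
echo '[[[0, 0, 0.0013], [0, 0, 0]], [[0, 0, 0.0027], [0, 0, 0]]]' | python3 steer.py>/dev/null; python3 -c "
from h import *
tipnow()"
```

```text
t 25.65 tip [ 45.6 -50.1 110.5] z [ 0.002 -0.002 -1.   ] y [ 1.    -0.     0.002] Fclamp [2.4 1.6 5.7] g -0.01
```

Converted, 2 mm / 750 = 0.0027, 1 mm / 750 = 0.0013.

```bash
echo '[[[0, 0, 0.0013], [0, 0, 0]], [[0, 0, 0.0027], [0, 0, 0]]]' | python3 steer.py>/dev/null; python3 -c "
from h import *
tipnow()"
```

```text
t 25.85 tip [ 45.9 -50.  108.6] z [ 0.003 -0.002 -1.   ] y [ 1.    -0.     0.003] Fclamp [3.9 2.5 6.4] g 0.0
```

Converted, 3 mm / 750 = 0.004, 1.5 mm / 750 = 0.002.

```bash
echo '[[[0, 0, 0.002], [0, 0, 0]], [[0, 0, 0.004], [0, 0, 0]]]' | python3 steer.py>/dev/null; python3 -c "
from h import *
tipnow()"
```

```text
t 26.05 tip [ 46.1 -50.  105.7] z [ 0.004 -0.002 -1.   ] y [ 1.    -0.     0.004] Fclamp [3.6 2.3 6.7] g 0.0
```

The force levels off at about 6.7 N while the tip sinks. I check numerically whether the near ball rises, i.e. whether the handle is really turning.

```bash
cat > ball.py <<'E'
from h import *
def blob(big):  # big: 5.3x crop
    h=cv2.cvtColor(big,cv2.COLOR_BGR2HSV).astype(int)
    w=h[290:370,95:150];m=((w[...,1]<40)&(w[...,2]>140)).astype(np.uint8)
    # leftmost ball: centroid of pixels within 14px of leftmost column
    ys,xs=np.nonzero(m);x0=xs.min();k=xs<x0+24
    return (xs[k].mean()+95).round(1),(ys[k].mean()+290).round(1),k.sum(),x0+95
print('m5',blob(cv2.imread('pics/m5.png')))
a=cv2.resize(np.ascontiguousarray(ctrl.capture('side')[125:205,215:290,::-1]),None,fx=5.3,fy=5.3,interpolation=cv2.INTER_CUBIC)
print('now',blob(a))
q=np.arange(2.7,3.5,.1)
P=(proj('side',O+C.apply(np.c_[48*np.cos(q),q*0-49,97-48*np.sin(q)]))-[215,125]+.5)*5.3-.5
for a,b in zip(q,P):print(a.round(1),b.round(1))
tipnow()
E
python3 ball.py
```

```text
m5 (np.float64(117.9), np.float64(337.5), np.int64(534), np.int64(106))
now (np.float64(115.2), np.float64(328.5), np.int64(516), np.int64(103))
2.7 [126.3 346.5]
2.8 [123.  341.5]
2.9 [120.4 336.1]
3.0 [118.6 330.3]
3.1 [117.6 324.3]
3.2 [117.4 318.1]
3.3 [118.  311.7]
3.4 [119.5 305.2]
t 26.1 tip [ 46.1 -50.  105.5] z [ 0.004 -0.002 -1.   ] y [ 1.    -0.     0.004] Fclamp [4.7 1.7 6.2] g 0.0
```

Converted, -8 mm / 750 = -0.0107, -6 mm / 750 = -0.008.

```bash
echo '[[[0, 0, -0.0107], [0, 0, 0]], [[0, -0.0067, -0.008], [0, 0, 0]], [[0, -0.0067, -0.0013], [0, 0, 0]], [[0, -0.0067, 0.0027], [0, 0, 0]], [[0, -0.0067, 0.0053], [0, 0, 0]]]' | python3 steer.py>/dev/null; python3 ball.py | sed -n '2p;$p'
```

```text
now (np.float64(114.3), np.float64(323.7), np.int64(505), np.int64(102))
t 26.65 tip [ 39.3 -50.  100.1] z [-0.001 -0.001 -1.   ] y [ 1.    -0.    -0.001] Fclamp [ 1.  -0.4  5.9] g -0.0
```

Converted, 6 mm / 750 = 0.008, 4 mm / 750 = 0.0053.

```bash
echo '[[[0, 0, 0.0027], [0, 0, 0]], [[0, 0, 0.0053], [0, 0, 0]], [[0, 0, 0.008], [0, 0, 0]]]' | python3 steer.py>/dev/null; python3 ball.py | sed -n '2p;$p'
```

```text
now (np.float64(115.0), np.float64(316.1), np.int64(515), np.int64(103))
t 27.0 tip [ 39.4 -49.8  94.3] z [-0.001 -0.001 -1.   ] y [ 1.    -0.    -0.001] Fclamp [1.3 2.6 6.2] g 0.0
```

Converted, 4 mm / 750 = 0.0053, 2 mm / 750 = 0.0027.

```bash
echo '[[[0, 0, 0.0027], [0, 0, 0]], [[0, 0, 0.0053], [0, 0, 0]]]' | python3 steer.py>/dev/null; python3 ball.py | sed -n '2p;$p'
```

```text
now (np.float64(115.7), np.float64(310.1), np.int64(530), np.int64(103))
t 27.25 tip [ 39.4 -49.6  90.5] z [-0.001 -0.001 -1.   ] y [ 1.    -0.    -0.001] Fclamp [0.2 2.7 9.2] g 0.0
```

The handle has genuinely turned to about 3.3 rad, and resistance is now 9.2 N at a 40 mm arm, about 7.6 N at the ball. That is really tight, so I let go, retreat and check.

Converted, -150 mm / 750 = -0.2, -110 mm / 750 = -0.1467.

```bash
echo '[[[0, 0, -0.0267], [0, 0, 0]], [[0, 0, -0.08], [0, 0, 0]], [[0, 0, -0.1467], [0, 0, 0]], [[-0.0667, 0, -0.2], [0, 0, 0]], [[-0.1333, 0, -0.2], [0, 0, 0]], [[-0.2, 0, -0.2], [0, 0, 0]], [[-0.2, 0, -0.2], [0, 0, 0]]]' | python3 steer.py>/dev/null; python3 ball.py
python3 - <<'E'
from h import *
import numpy as np
a=cv2.imread('pics/m5.png')[:400,398:798]
b=cv2.resize(np.ascontiguousarray(ctrl.capture('top')[150:230,210:290,::-1]),None,fx=5,fy=5,interpolation=cv2.INTER_CUBIC)
# brick edges and jaw shift vs m5 via phase correlation
for n,(y0,y1,x0,x1) in dict(brick=(20,350,0,120),jaw=(125,290,130,235)).items():
    g=lambda i:np.float32(cv2.cvtColor(i[y0:y1,x0:x1],cv2.COLOR_BGR2GRAY));print(n,cv2.phaseCorrelate(g(a),g(b)))
E
```

```text
m5 (np.float64(117.9), np.float64(337.5), np.int64(534), np.int64(106))
now (np.float64(117.0), np.float64(336.9), np.int64(520), np.int64(105))
2.7 [126.3 346.5]
2.8 [123.  341.5]
2.9 [120.4 336.1]
3.0 [118.6 330.3]
3.1 [117.6 324.3]
3.2 [117.4 318.1]
3.3 [118.  311.7]
3.4 [119.5 305.2]
t 28.0 tip [  38.8 -203.6  239.5] z [-0.003 -0.001 -1.   ] y [ 1.    -0.004 -0.003] Fclamp [-0.3 -0.6 -1.3] g 0.01
brick ((-0.0022129389343348294, 0.010221610095470623), 0.927283487673159)
jaw ((0.01459825751150845, -0.01732379242771742), 0.9694721953859055)
```

```bash
python3 -c "
from rig import ctrl
print(ctrl.finish_job())"
```

```text
the job is handed in; nothing more can be done
None
```

I handed the job in at about 28 s: the brick is flush against the fixed jaw, the free jaw is bound, and the screw took about 7.6 N at the ball end. On release the handle sprang back about 0.4 rad, to roughly 2.5 rad of net turn, both times I tightened it. No verdict was returned.

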